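# Dial open the workshop lock box

### The arm

A 6-joint arm with a two-finger parallel gripper is mounted at the origin on the work surface. World frame = base frame: x ahead of the robot, y to its left, z up, the work surface at z = 0. Lengths are in m, angles in rad, forces in N, time in s.
With the tool pointing down it reaches from about 0.35 to 0.775 m from the base axis. Payload 7.3 kg.
Tool frame: the origin (TCP) lies between the finger pads; the fingertips stand 25 mm ahead of it and the grasp point (between the pads) lies 6 mm ahead of it; z points along the fingers, x is the direction in which the jaws open and shut, and the axes are right-handed (so a half turn about z gives the same grasp; the last joint's range is limited). The gripper opens to 92 mm and grips with 3 to 60 N. Pads are 19 mm wide; open, the fingers measure 130 mm over their backs; the gripper's body (75 mm by 190 mm) begins 47 mm behind the grasp point.
Start: joints at [-0.146, 0.342, 1.524, -0, 1.275, -0.146], TCP at [0.525, 0, 0.252] pointing down, gripper open.
Joint ranges: [-2.53, 2.53], [-0.77, 2.02], [0.04, 2.7], [-1, 4.14], [0.28, 2.66], [-3.11, 3.11]. Speed limits (rad/s): [2.57, 2.57, 3.14, 3.14, 3.14, 3.14].

### API

Orientations are given as a 3x3 rotation matrix whose columns are the frame's x, y, z axes.
In Python, from bench import bot gives the robot as it stands. The module is installed in compiled form; this text tells all that it offers.
- The arm moves only by the tool play_rows, never from a script. Its argument "steps" is text: rows parted by semicolons, each of 7 numbers parted by spaces: the shift along the tool's x, y, z in m, then the turn, a rotation vector about the tool's x, y, z in rad, then the gripper command: -1 is shut, 1 is fully open, values between are in proportion. A call has 1 to 20 rows; each row shifts and turns the commanded pose from where the row before left it, along the tool's axes as they then stand; what a row does not reach is not made up. A row lasts 1/12 s, in which the tool goes at most 41.7 mm and 7.16 degrees, less where a joint would pass 70% of its speed; a pose out of reach is approached as far as the arm can. A call is refused whole if a number of a shift passes 0.0417 or a number of a turn 0.125, either way. A call with a gripper value outside its range is refused whole. The fingers move at their own pace and stop on an object; "grip_force" is the grip in N (left out, the last holds). Time passes only in rows, so rows that do not move let the fingers close. It gives the time, the measured TCP pose, the force and the opening at its end, in the units of the state.
- bot.sense(): the state, without advancing time (a new reading comes with each control period).
- bot.camera(name): name is "scene" or "side" or "wrist"; returns the picture (480x640x3 uint8, blue, green, red); there is no depth.
- bot.camera_model(name): a dict with "fx", "fy", "cx", "cy" (pixels), "k1" (the pictures are not rectified: a ray, as slopes to the right and down, at radius r is drawn at 1 + k1 r^2 times it, then the intrinsics apply), "T" (4x4, takes a point from camera to world coordinates). Camera axes: x right, y up, looking along -z (the intrinsics and any distortion apply to the point x, -y, -z); pixel columns grow to the right and rows downward; lengths in m; the calibration is good to about 2 mm. A picture is of the moment at which its call begins: read the wrist's pose just before it. camera_model takes no time and is no camera call; for the wrist camera it gives the pose at the moment of the call.
- bot.hand_in(): hands the job in, once; it reports no verdict.
Trained networks look in the newest picture that a camera, given by its name, has taken for a name from the list of things; names that differ only in an ending like _2 or _b are one class to them, and where a whole thing is asked for, a point or a joint stands for the part that bears it (a point fixed in the world has none). Each returns a list of dicts, best first, with "confidence" (0 to 1); they miss things now and then, are a little off and sometimes report something else, mostly with a low value. They report only what shows in the picture. A call takes as long as a camera call.
- bot.silhouettes(target, camera): "region" (480x640 bool, what is visible of it) and "point" ([column, row] in pixels, amid what is visible of it).
The state is a dict: "time_s": time; "joint_pos": joint angles; "qd": joint speeds; "joint_torque": joint torques, N m; "tool_pos": TCP position; "tcp_rot": TCP orientation; "ft_force": force on the tool from outside, world axes, zero at the start; "wrist_torque": the same for the moment, N m; "gripper_width": finger opening in m.
Only numpy, scipy, OpenCV 4.12 (cv2) and the standard library are available. Lean on these libraries where they do the work, as an engineer would, in place of code of your own. Each camera call takes 0.05 s, during which the arm holds its last target.

### The job

Open the combination lock box on the soldering bench: crank its dial clockwise at least two whole turns and stop at mark 2, go back counter-clockwise past mark 2 once and stop at mark 11, then go clockwise slowly until you feel the dial stop, without forcing it. Then slide the hatch cover all the way open to the far side, let go, and leave the small things on and close around the box where they are.

Things in the scene. Friction and masses are not known exactly. Their poses are not given: they have to be found in the camera images.
- lockbox: grey steel lock box fixed on the bench, 200 mm (x) by 400 (y) by 90 high; origin at the centre of its underside, x away from the robot (turned up to 0.3 rad), y left, z up. Dial on the left half of the flat top, hatch with sliding cover on the right half between two guide strips 10 mm high. The first number must be met by clockwise, the second by counter-clockwise turning, each within 8 degrees
- dial_axis (a point): centre of the dial's fixed black face (144 mm across), 93 mm above the bench; x points to mark 0, z up. 12 white strokes 30 degrees apart: mark 0 is the double stroke on the far side, counted 1 to 11 clockwise seen from above (mark 3 is towards the cover). A number is set when the black pointer line of the dial points at it
- dial (a joint): angle of the steel dial (106 mm across), rad, growing clockwise seen from above over whole turns; at 0 pointer and peg stand at mark 0, mark n is n x 0.5236; starts between -1.2 and 1. Friction 0.03 to 0.08 N m. After both numbers the bolt drops in and stops the last clockwise turn at a hidden place, between marks 1.3 and 4.9; the stop is springy, 4.5 N/mm at the peg. No stop by mark 6: dial anew
- dial_peg (a point): centre (half-way up) of the upright black crank peg on the dial, 14 mm diameter, 32 mm tall, spinning freely on its own axis, 40 mm from the dial axis on the pointer line; its foot is 103 mm and its top 135 mm above the bench
- cover (a joint): travel of the flat aluminium hatch cover, m: 0 shut, 0.085 fully open at its end stop; it slides along the box's +x axis (away from the robot) with about 1.5 N friction, and cannot move more than 1 to 2 mm until the bolt has dropped
- cover_knob (a point): centre of the round black knob on the cover, 22 mm diameter, gripping part 16 mm tall, centre 22 mm above the underside of the cover, 113 mm above the bench
- lockcase: the lock mechanism inside the box, out of sight and fixed to it; origin 60 mm above the centre of the box's underside. It must not be loaded above 30 N: about 23 N pushed at the peg against the stop, or 30 N on the locked cover. Turning the dial steadily at up to 0.25 m/s at the peg is harmless
- board: small green circuit board 28 by 50 by 6 mm lying loose on the box top, origin at the centre of its underside (bystander)
- spool: white and copper wire spool standing on the bench left of the box, 60 mm across, 40 mm tall, origin at its underside (bystander)
- fluxjar: small jar right of the box, 44 mm across, 50 mm tall, origin at its underside (bystander)
- driver: screwdriver lying on the bench in front of the box (bystander)

How it is judged:
By the outcome, as a careful person would: the job done as asked, in the order asked, and still so for the second after the job is handed in, with the robot touching nothing.
It also fails if it takes over 72 s, if anything falls off the work surface, if the arm or the gripper's body presses on something with over 40 N, if the wrist force passes 120 N, or if a joint passes its speed limit or range.

## Working session

There is one attempt and no reset: what is moved stays moved. The work goes in short steps, Python scripts to look and compute and a tool call to move; the robot and the scene stay as the last step left them, time stands still between calls to the robot, and variables do not carry over. Pictures are saved under pics/ and viewed, and the job is handed in when it is done.

Besides the shell and the picture viewer there is one more tool, called as a command line: name --argument value ..., lists and objects as JSON in quotes. play_rows: Moves the arm, as the interface text tells. Its arguments: {"type":"object","properties":{"steps":{"type":"string"},"grip_force":{"type":"number"}},"required":["steps"]}

```bash
mkdir -p pics; python3 - <<'E'
from bench import bot
import cv2
s=bot.sense();print(s)
for c in ["scene","side","wrist"]:
    m=bot.camera_model(c);print(c,{k:(v if k!='T' else [[round(float(a),4) for a in r] for r in v]) for k,v in m.items()})
    cv2.imwrite(f"pics/{c}0.png",bot.camera(c))
E
```

```text
{'time_s': 0.0, 'joint_pos': array([-1.45974812e-01,  3.42697345e-01,  1.52501136e+00,  8.72183362e-06,
        1.27537591e+00, -1.46003694e-01]), 'qd': array([ 0.00152051, -0.00069187, -0.00071827, -0.00144037,  0.00060407,
        0.00046389]), 'joint_torque': array([ 7.61924657e-04, -4.31245601e+01, -2.44219762e+01,  7.17750052e-02,
        5.59406646e-02, -1.04314388e-04]), 'tool_pos': array([5.24639415e-01, 9.09671976e-05, 2.51060071e-01]), 'tcp_rot': array([[ 9.99998912e-01,  2.61701927e-05, -1.47488588e-03],
       [ 2.65024717e-05, -9.99999974e-01,  2.25272259e-04],
       [-1.47487994e-03, -2.25311102e-04, -9.99998887e-01]]), 'ft_force': array([-1.01239286,  0.42753498,  0.47706848]), 'wrist_torque': array([0.01174024, 0.01832357, 0.02797898]), 'gripper_width': 0.0918857818797985}
scene {'fx': 440.345330439564, 'fy': 440.345330439564, 'cx': 321.1447992874654, 'cy': 230.86831539602852, 'k1': -0.018970263847606646, 'T': [[-0.173, -0.5728, 0.8012, 1.2024], [0.9849, -0.0982, 0.1425, 0.1483], [-0.003, 0.8138, 0.5811, 0.5776], [0.0, 0.0, 0.0, 1.0]]}
side {'fx': 462.74291732110544, 'fy': 462.74291732110544, 'cx': 322.5716014515779, 'cy': 237.6155937964086, 'k1': -0.10884894856262861, 'T': [[0.9824, 0.1403, -0.1236, 0.4325], [-0.1867, 0.7714, -0.6084, -0.5778], [0.01, 0.6207, 0.784, 0.9035], [0.0, 0.0, 0.0, 1.0]]}
wrist {'fx': 409.6194600122969, 'fy': 409.6194600122969, 'cx': 320.8597276476201, 'cy': 237.8997338027526, 'k1': 0.006462148306205658, 'T': [[1.0, 0.0008, 0.001, 0.5249], [-0.001, 0.9678, 0.2516, 0.0682], [-0.0007, -0.2516, 0.9678, 0.3835], [0.0, 0.0, 0.0, 1.0]]}
```

View pics/scene0.png

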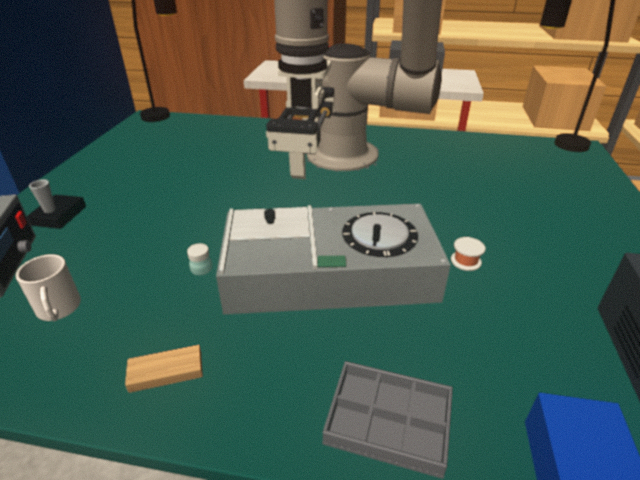

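View pics/side0.png

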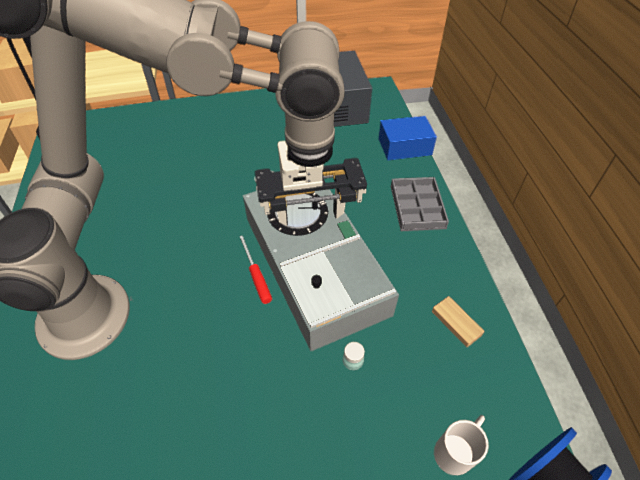

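View pics/wrist0.png

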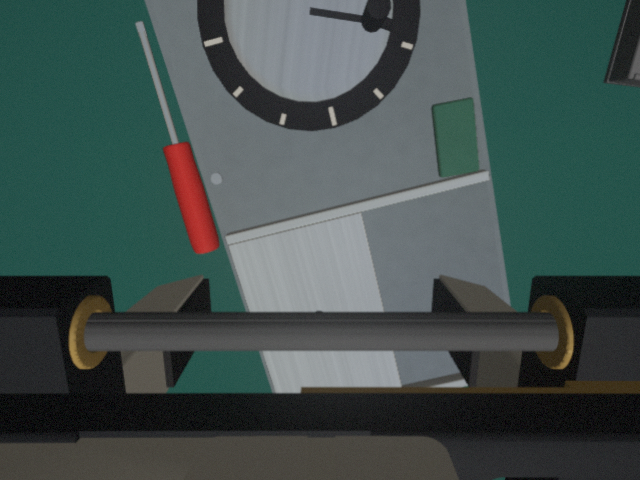

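```bash
cat > h.py <<'E'
import numpy as np, cv2
from bench import bot
def K(m): return np.array([[m['fx'],0,m['cx']],[0,m['fy'],m['cy']],[0,0,1.]])
def px2w(m,uv,z):
    uv=np.atleast_2d(np.array(uv,float))
    n=cv2.undistortPoints(uv[:,None],K(m),np.array([m['k1'],0,0,0.]))[:,0]
    T=np.array(m['T']); d=np.c_[n[:,0],-n[:,1],-np.ones(len(n))]@T[:3,:3].T; o=T[:3,3]
    z=np.broadcast_to(z,len(n))
    return o+d*((z-o[2])/d[:,2])[:,None]
def w2px(m,P):
    P=np.atleast_2d(np.array(P,float));T=np.array(m['T']);c=(P-T[:3,3])@T[:3,:3]
    a=c[:,0]/-c[:,2];b=-c[:,1]/-c[:,2];f=1+m['k1']*(a*a+b*b)
    return np.c_[m['fx']*a*f+m['cx'],m['fy']*b*f+m['cy']]
E
python3 - <<'E'
from h import *
for c in ["scene","side","wrist"]:
    img=bot.camera(c);m=bot.camera_model(c)
    cv2.imwrite(f"pics/{c}1.png",img); np.save(f"pics/{c}1_T.npy",m['T'])
    for t,z in [("dial",.103),("dial_peg",.119),("cover_knob",.113),("board",.093),("lockbox",.09),("spool",.02),("fluxjar",.025)]:
        try:
            for r in bot.silhouettes(t,c)[:2]:
                print(c,t,round(r['confidence'],2),np.round(r['point']),r['region'].sum(),px2w(m,r['point'],z)[0].round(4))
        except Exception as e: print(t,e)
print(bot.sense()['time_s'])
E
```

```text
scene dial 0.9 [381. 231.] 1588 [0.5297 0.1418 0.103 ]
scene dial_peg 0.6 [466. 251.] 898 [0.5863 0.2868 0.119 ]
scene board 0.54 [334. 259.] 340 [0.6128 0.0659 0.093 ]
scene lockbox 0.59 [330. 255.] 21724 [0.5989 0.0573 0.09  ]
scene spool 0.79 [466. 250.] 868 [0.4511 0.3157 0.02  ]
scene fluxjar 0.66 [202. 262.] 653 [ 0.5827 -0.2013  0.025 ]
side dial 0.91 [302. 212.] 817 [0.5269 0.1252 0.103 ]
side dial_peg 0.56 [316. 205.] 54 [0.5582 0.1272 0.119 ]
side cover_knob 0.9 [316. 287.] 2992 [ 0.5212 -0.0858  0.113 ]
side cover_knob 0.16 [260. 283.] 468 [ 0.4107 -0.0578  0.113 ]
side board 0.67 [346. 230.] 195 [0.6161 0.064  0.093 ]
side lockbox 0.93 [321. 270.] 13974 [ 0.5411 -0.0332  0.09  ]
side lockbox 0.55 [318. 205.] 54 [0.569  0.1538 0.09  ]
side spool 0.52 [318. 287.] 2887 [ 0.535  -0.0296  0.02  ]
side fluxjar 0.96 [354. 357.] 502 [ 0.5752 -0.2098  0.025 ]
wrist dial 0.65 [306.  43.] 13705 [0.5159 0.1219 0.103 ]
wrist dial_peg 0.86 [371.  15.] 746 [0.5549 0.134  0.119 ]
wrist cover_knob 0.87 [316. 288.] 16642 [ 0.5214 -0.0387  0.113 ]
wrist cover_knob 0.69 [332. 155.] 93649 [0.5325 0.0533 0.113 ]
wrist board 0.66 [453. 134.] 3220 [0.6163 0.0659 0.093 ]
wrist lockbox 0.8 [334. 158.] 93728 [0.5348 0.0496 0.09  ]
1.35
```

play_rows --steps "0 -0.025 0 0 0 0 0;0 -0.03 0 0 0 0 -0.2;0 -0.025 0 0 0 0 -0.4;0 0 0 0 0 0 -0.4;0 0 0 0 0 0 -0.4;0 0 0 0 0 0 -0.4"

```text
time_s: 1.85
tool_pos: [0.525, 0.0796, 0.2517]
tcp_rot: [[1.0, 0.0, 0.0], [0.0, -1.0, -0.001], [0.0, 0.001, -1.0]]
ft_force: [0.3, 0.2, -0.6]
gripper_width: 0.0562
```

```bash
python3 - <<'E'
from h import *
c="wrist"
img=bot.camera(c);m=bot.camera_model(c)
cv2.imwrite(f"pics/{c}2.png",img); np.save(f"pics/{c}2_T.npy",m['T'])
s=bot.sense();print(s['time_s'],s['tool_pos'],s['gripper_width'])
img=bot.camera("side");cv2.imwrite("pics/side2.png",img)
img=bot.camera("scene");cv2.imwrite("pics/scene2.png",cv2.resize(img[180:320,200:480],None,fx=2.8,fy=2.8))
E
```

```text
1.9 [0.52504743 0.07926139 0.2516945 ] 0.05236832555503383
```

View pics/wrist2.png

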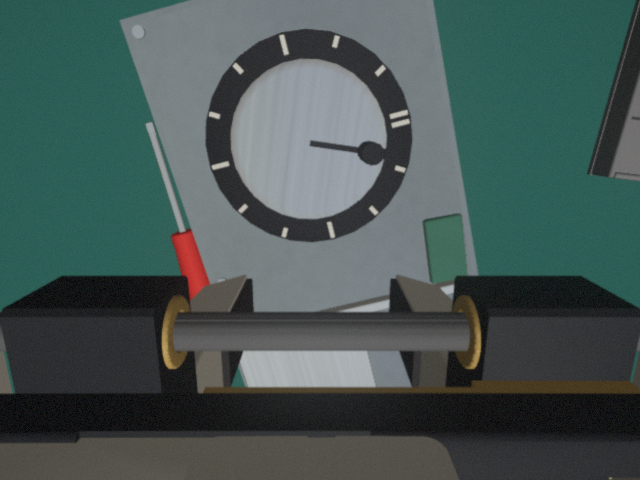

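View pics/scene2.png

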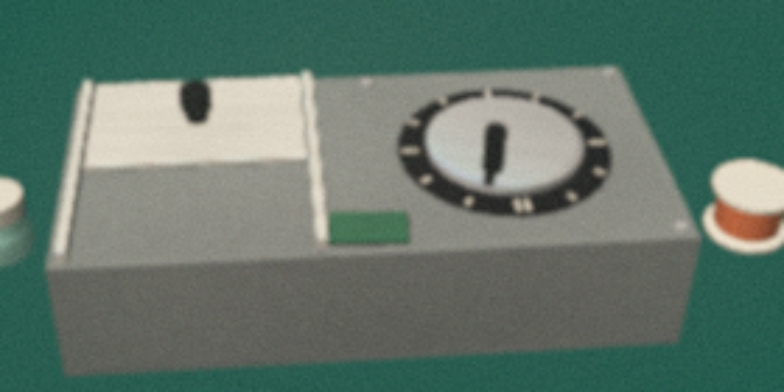

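```bash
python3 - <<'E'
from h import *
img=cv2.imread("pics/wrist2.png");m=bot.camera_model("wrist");m['T']=np.load("pics/wrist2_T.npy")
g=cv2.cvtColor(img,cv2.COLOR_BGR2GRAY)
from scipy.optimize import least_squares
from scipy.ndimage import map_coordinates
def edges(c,z,r0,r1,sign):
    P=[]
    for t in np.linspace(0,2*np.pi,240,endpoint=False):
        rr=np.linspace(r0,r1,80); W=np.c_[c[0]+rr*np.cos(t),c[1]+rr*np.sin(t),np.full(80,z)]
        u=w2px(m,W); v=map_coordinates(cv2.GaussianBlur(g,(0,0),1).astype(float),[u[:,1],u[:,0]],order=1)
        d=np.gradient(v)*sign;k=d.argmax()
        if d[k]>1.5: P.append(W[k,:2])
    return np.array(P)
def fit(P,x0):
    return least_squares(lambda x:np.hypot(*(P-x[:2]).T)-x[2],x0,loss='soft_l1',f_scale=.001).x
c=px2w(m,[308,135],.093)[0];print(c)
a=fit(edges(c,.093,.062,.082,1),[*c[:2],.072]);a=fit(edges(a,.093,.066,.078,1),a);print("face",a)
b=fit(edges(a,.103,.045,.062,-1),[*a[:2],.053]);print("dial",b)
# marks
for ang in [0]:
    th=np.linspace(0,2*np.pi,1440,endpoint=False);v=0
    for r in np.linspace(.059,.068,8):
        u=w2px(m,np.c_[a[0]+r*np.cos(th),a[1]+r*np.sin(th),np.full(1440,.093)]);v=v+map_coordinates(g.astype(float),[u[:,1],u[:,0]],order=1)/8
    w=np.clip(v-np.median(v)-30,0,None)
    ph=np.angle((w*np.exp(12j*th)).sum())/12
    cands=[ph+k*np.pi/6 for k in range(12)]
    tot=[w[np.abs(np.angle(np.exp(1j*(th-q))))<.13].sum() for q in cands];k=int(np.argmax(tot));psi=np.angle(np.exp(1j*cands[k]));print("mark0 dir",psi,np.round(tot))
bot.camera("wrist")
for t in ["dial_peg","dial"]:
  for r in bot.silhouettes(t,"wrist")[:1]: print(t,r['confidence'],r['point'],px2w(m,r['point'],.135)[0],px2w(m,r['point'],.119)[0])
# pointer line end & peg
for uv,z in [([312,143],.103),([371,152],.130)]:
    p=px2w(m,uv,z)[0];print(uv,p,"theta",psi-np.arctan2(p[1]-a[1],p[0]-a[0]),np.hypot(*(p[:2]-a[:2])))
cv2.imwrite("pics/crop2.png",cv2.resize(img[60:220,240:440],None,fx=4,fy=3.75))
import json;json.dump(dict(a=list(a),psi=float(psi)),open("dial.json","w"))
E
```

```text
[0.5165057  0.14489382 0.093     ]
face [0.51678398 0.14026779 0.0712639 ]
dial [0.51688316 0.1402206  0.05207397]
mark0 dir 0.2463208452695458 [2426.  524.  506. 1225.  504.  451. 1202.  436.  457. 1234.  483.  491.]
dial_peg 0.82 [367.1, 150.2] [0.55283223 0.1364459  0.135     ] [0.5546091  0.13573768 0.119     ]
dial 0.93 [310.1, 137.8] [0.51898161 0.1436616  0.135     ] [0.51858364 0.14341697 0.119     ]
[312, 143] [0.51942808 0.13979635 0.103     ] theta 0.4227685164390217 0.0026857967654064286
[371, 152] [0.55578577 0.13515057 0.13      ] theta 0.3767804551023629 0.03933605699749918
```

View pics/crop2.png

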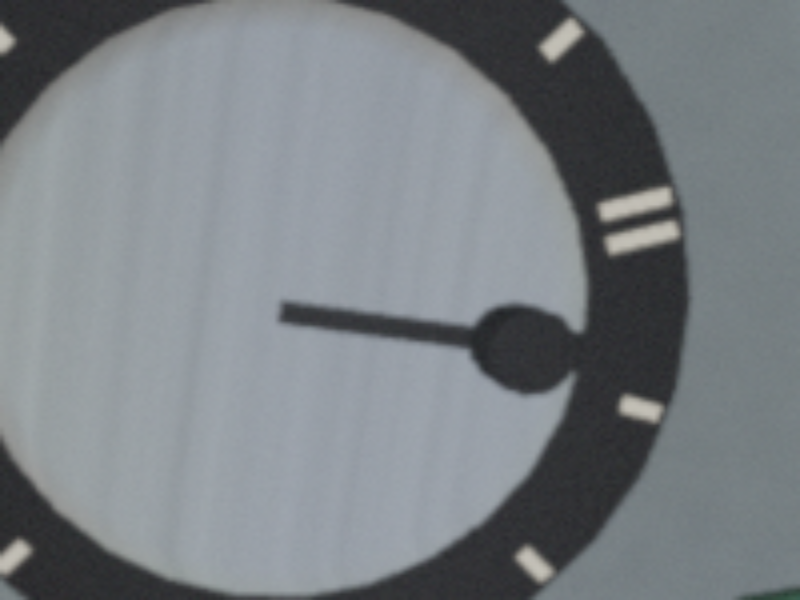

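play_rows --steps "0.016 -0.027 0.015 0 0 0 -0.3;0.0154 -0.028 0.025 0 0 0 -0.3;0 0 0.025 0 0 0 -0.3;0 0 0 0 0 0 -0.3;0 0 0 0 0 0 -0.3" --grip_force 15

```text
time_s: 2.57
tool_pos: [0.5557, 0.1346, 0.1858]
tcp_rot: [[1.0, 0.0, -0.003], [0.0, -1.0, -0.001], [-0.003, 0.001, -1.0]]
ft_force: [0.6, -0.3, -0.3]
gripper_width: 0.0323
```

```bash
python3 - <<'E'
from h import *
img=bot.camera("side");m=bot.camera_model("wrist")
cv2.imwrite("pics/s3.png",cv2.resize(img[130:270,220:400],None,fx=4,fy=4))
img=bot.camera("scene");cv2.imwrite("pics/c3.png",cv2.resize(img[130:290,260:480],None,fx=3.5,fy=3.5))
s=bot.sense();print(s['time_s'],s['tool_pos'],s['gripper_width'],s['ft_force'])
E
```

```text
2.6667 [0.5569702  0.13437481 0.18825885] 0.03234851527098894 [-0.50460743  1.03301577  0.11148762]
```

View pics/s3.png

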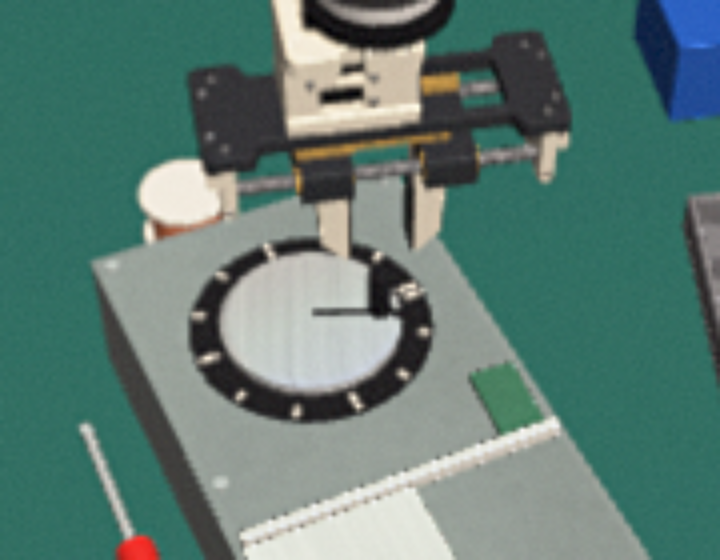

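View pics/c3.png

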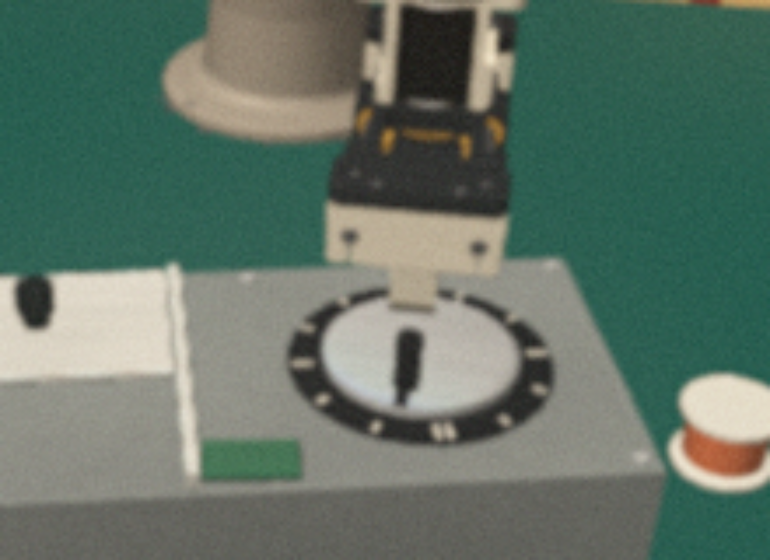

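play_rows --steps "0 0 0.025 0 0 0 -0.3;0 0 0.015 0 0 0 -0.3;0 0 0.0135 0 0 0 -0.3;0 0 0 0 0 0 -0.3;0 0 0 0 0 0 -1;0 0 0 0 0 0 -1;0 0 0 0 0 0 -1;0 0 0 0 0 0 -1;0 0 0 0 0 0 -1;0 0 0 0 0 0 -1" --grip_force 15

```text
time_s: 3.5
tool_pos: [0.5561, 0.135, 0.1348]
tcp_rot: [[1.0, 0.0, 0.0], [0.0, -1.0, -0.0], [0.0, 0.0, -1.0]]
ft_force: [-3.6, -0.5, 6.8]
gripper_width: 0.0122
```

```bash
python3 - <<'E'
from h import *
img=bot.camera("side")
cv2.imwrite("pics/s4.png",cv2.resize(img[130:270,220:400],None,fx=4,fy=4))
s=bot.sense();print(s['time_s'],s['tool_pos'],s['gripper_width'],s['ft_force'])
E
```

```text
3.55 [0.55611503 0.13501242 0.13479528] 0.012210746071317495 [-3.77305713 -0.70421915  7.19736999]
```

View pics/s4.png

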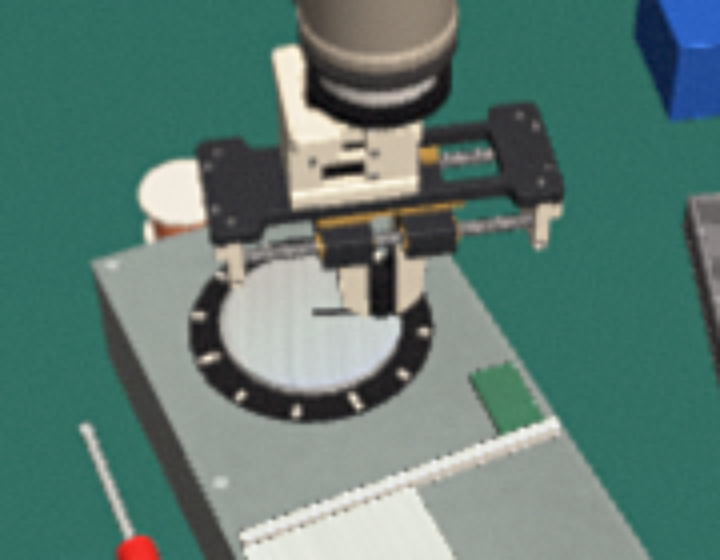

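```bash
python3 - <<'E'
import numpy as np
C=np.array([.5168,.1403]);psi=.2463
p=lambda th:C+.04*np.array([np.cos(psi-th),np.sin(psi-th)])
P0=np.array([.5564,.1346]);print((p(np.pi/6)-P0)*[1,-1])
acc=P0+ np.round((p(np.pi/6)-P0),4)
cur=acc
# rounding with carry
ro=np.round(np.array([p(np.radians(30+15*k)) for k in range(25)]),4)
for k in range(24):
    d=(ro[k+1]-ro[k])*[1,-1]; print(30+15*k,'->',45+15*k,"%.4f %.4f"%tuple(d))
E
```

```text
[-0.00112806  0.00525034]
30 -> 45 -0.0042 0.0095
45 -> 60 -0.0065 0.0082
60 -> 75 -0.0083 0.0062
75 -> 90 -0.0097 0.0039
90 -> 105 -0.0104 0.0012
105 -> 120 -0.0104 -0.0015
120 -> 135 -0.0095 -0.0042
135 -> 150 -0.0082 -0.0065
150 -> 165 -0.0062 -0.0083
165 -> 180 -0.0039 -0.0097
180 -> 195 -0.0012 -0.0104
195 -> 210 0.0015 -0.0104
210 -> 225 0.0042 -0.0095
225 -> 240 0.0065 -0.0082
240 -> 255 0.0083 -0.0062
255 -> 270 0.0097 -0.0039
270 -> 285 0.0104 -0.0012
285 -> 300 0.0104 0.0015
300 -> 315 0.0095 0.0042
315 -> 330 0.0082 0.0065
330 -> 345 0.0062 0.0083
345 -> 360 0.0039 0.0097
360 -> 375 0.0012 0.0104
375 -> 390 -0.0015 0.0104
```

play_rows --steps "-0.0011 0.0053 -0.001 0 0 0 -1;-0.0042 0.0095 0 0 0 0 -1;-0.0065 0.0082 0 0 0 0 -1;-0.0083 0.0062 0 0 0 0 -1;-0.0097 0.0039 0 0 0 0 -1;-0.0104 0.0012 0 0 0 0 -1;-0.0104 -0.0015 0 0 0 0 -1;0 0 0 0 0 0 -1;0 0 0 0 0 0 -1"

```text
time_s: 4.3
tool_pos: [0.5054, 0.1019, 0.1349]
tcp_rot: [[1.0, -0.0, 0.001], [-0.0, -1.0, 0.0], [0.001, -0.0, -1.0]]
ft_force: [-1.5, 3.4, 4.5]
gripper_width: 0.0127
```

```bash
cat > st.py <<'E'
from h import *
import sys
s=bot.sense();C=np.array([.5168,.1403]);psi=.2463
d=s['tool_pos'][:2]-C;th=(psi-np.arctan2(d[1],d[0]))
u=d/np.hypot(*d);t=np.array([u[1],-u[0]]);f=s['ft_force'][:2]
print(s['time_s'],s['tool_pos'].round(4),"w",round(s['gripper_width'],4),"deg",np.degrees(th).round(1)%360,"r",np.hypot(*d).round(4),"Frad",(f@u).round(1),"Ftan(cw)",(f@t).round(1),"Fz",s['ft_force'][2].round(1))
if len(sys.argv)>1:
    for c in sys.argv[2:]:
        img=bot.camera(c)
        if c=="side": img=cv2.resize(img[130:270,220:400],None,fx=4,fy=4)
        if c=="scene": img=cv2.resize(img[130:290,260:480],None,fx=3.5,fy=3.5)
        cv2.imwrite(f"pics/{c}_{sys.argv[1]}.png",img)
E
python3 st.py 5 side wrist scene
```

```text
4.3 [0.5054 0.1019 0.1349] w 0.0127 deg 120.6 r 0.0401 Frad -2.8 Ftan(cw) 2.4 Fz 4.5
```

View pics/side_5.png

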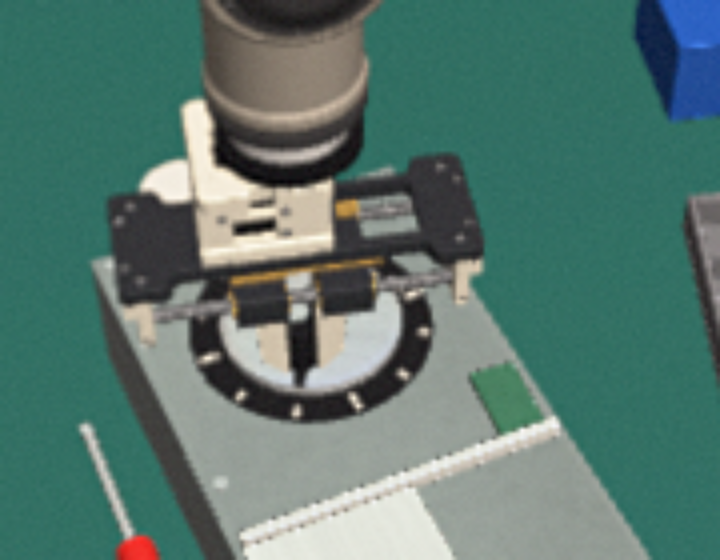

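View pics/wrist_5.png

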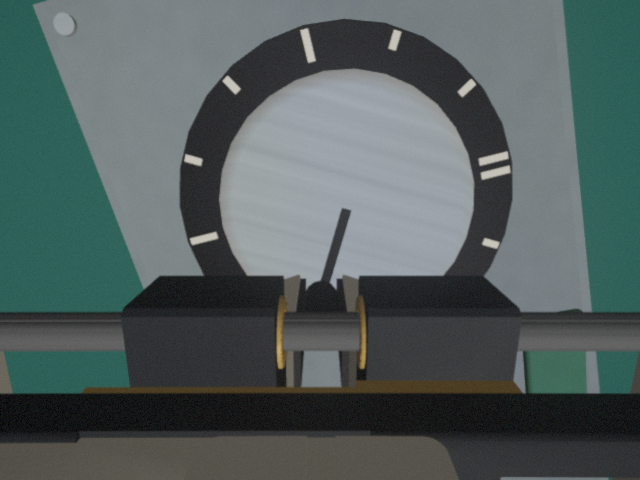

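play_rows --steps "-0.0095 -0.0042 0 0 0 0 -1;-0.0082 -0.0065 0 0 0 0 -1;-0.0062 -0.0083 0 0 0 0 -1;-0.0039 -0.0097 0 0 0 0 -1;-0.0012 -0.0104 0 0 0 0 -1;0.0015 -0.0104 0 0 0 0 -1;0.0042 -0.0095 0 0 0 0 -1;0.0065 -0.0082 0 0 0 0 -1;0.0083 -0.0062 0 0 0 0 -1;0.0097 -0.0039 0 0 0 0 -1"

```text
time_s: 5.28
tool_pos: [0.507, 0.1795, 0.1348]
tcp_rot: [[1.0, 0.001, 0.0], [0.001, -1.0, -0.001], [0.0, 0.001, -1.0]]
ft_force: [-2.4, -4.8, 8.1]
gripper_width: 0.0127
```

```bash
python3 st.py
```

```text
5.2833 [0.507  0.1795 0.1348] w 0.0127 deg 270.1 r 0.0404 Frad -4.1 Ftan(cw) -3.5 Fz 8.1
```

play_rows --steps "0.0104 -0.0012 -0.0005 0 0 0 -1;0.0104 0.0015 0 0 0 0 -1;0.0095 0.0042 0 0 0 0 -1;0.0082 0.0065 0 0 0 0 -1;0.0062 0.0083 0 0 0 0 -1;0.0039 0.0097 0 0 0 0 -1;0.0012 0.0104 0 0 0 0 -1;-0.0015 0.0104 0 0 0 0 -1;-0.0042 0.0095 0 0 0 0 -1;-0.0065 0.0082 0 0 0 0 -1;-0.0083 0.0062 0 0 0 0 -1;-0.0097 0.0039 0 0 0 0 -1;-0.0104 0.0012 0 0 0 0 -1;-0.0104 -0.0015 0 0 0 0 -1;-0.0095 -0.0042 0 0 0 0 -1;-0.0082 -0.0065 0 0 0 0 -1;-0.0062 -0.0083 0 0 0 0 -1;-0.0039 -0.0097 0 0 0 0 -1;-0.0012 -0.0104 0 0 0 0 -1;0.0015 -0.0104 0 0 0 0 -1"

```text
time_s: 6.95
tool_pos: [0.4781, 0.1526, 0.1349]
tcp_rot: [[1.0, 0.0, 0.0], [0.001, -1.0, -0.001], [0.0, 0.001, -1.0]]
ft_force: [5.6, -5.9, 1.7]
gripper_width: 0.0123
```

```bash
python3 st.py
```

```text
6.95 [0.4781 0.1526 0.1349] w 0.0123 deg 211.8 r 0.0406 Frad -7.1 Ftan(cw) -3.9 Fz 1.7
```

play_rows --steps "0.0042 -0.0095 0 0 0 0 -1;0.0065 -0.0082 0 0 0 0 -1;0.0083 -0.0062 0 0 0 0 -1;0.0097 -0.0039 0 0 0 0 -1;0.0104 -0.0012 0 0 0 0 -1;0.0104 0.0015 0 0 0 0 -1;0.0095 0.0042 0 0 0 0 -1;0.0082 0.0065 0 0 0 0 -1;0.0062 0.0083 0 0 0 0 -1;0.0039 0.0097 0 0 0 0 -1;0.0012 0.0104 0 0 0 0 -1;-0.0015 0.0104 0 0 0 0 -1;-0.0042 0.0095 0 0 0 0 -1;-0.003 0.0043 0 0 0 0 -1;-0.002 0.0022 0 0 0 0 -1;0 0 0 0 0 0 -1;0 0 0 0 0 0 -1;0 0 0 0 0 0 -1"

```text
time_s: 8.45
tool_pos: [0.5461, 0.1138, 0.1349]
tcp_rot: [[1.0, 0.0, 0.0], [0.0, -1.0, -0.0], [0.0, 0.0, -1.0]]
ft_force: [1.2, 0.4, 4.3]
gripper_width: 0.0124
```

```bash
python3 st.py 6 wrist side scene
```

```text
8.45 [0.5461 0.1138 0.1349] w 0.0124 deg 56.2 r 0.0396 Frad 0.6 Ftan(cw) -1.1 Fz 4.3
```

View pics/wrist_6.png

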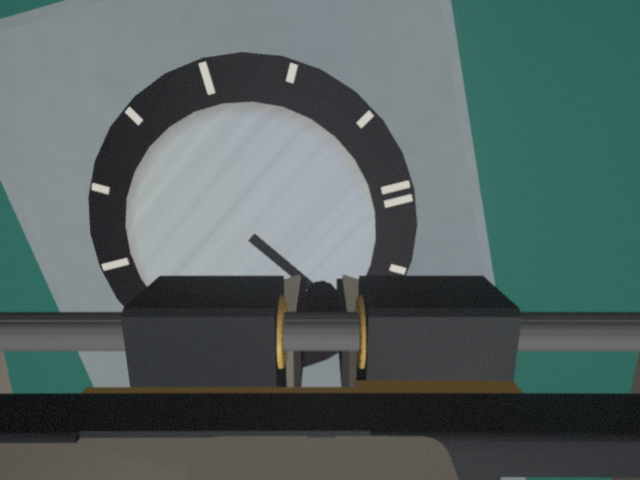

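View pics/scene_6.png

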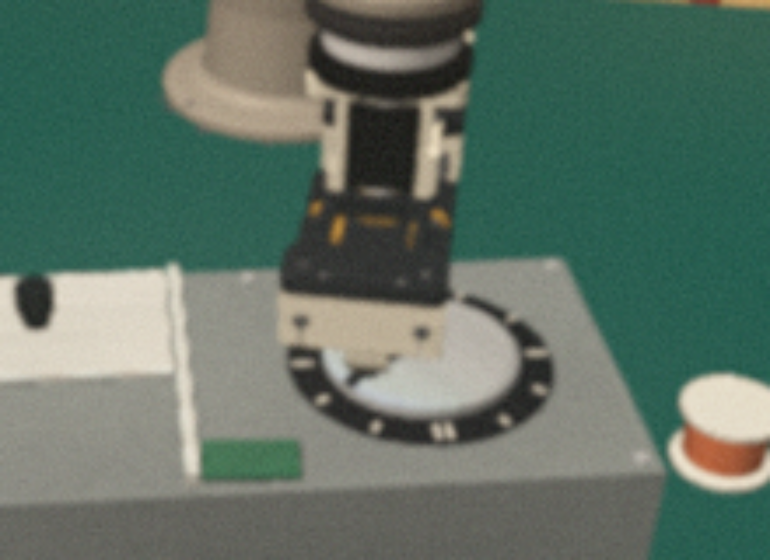

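View pics/side_6.png

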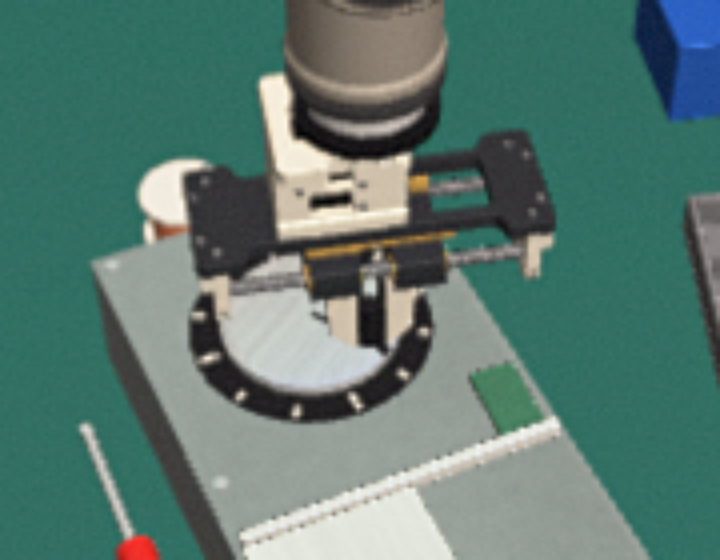

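```bash
cat > ptr.py <<'E'
from h import *
import sys
from scipy.optimize import least_squares
from scipy.ndimage import map_coordinates
def rect(img,m,z,c,half=.08,n=800):
    # world patch, col=+x,row=-y, 0.2mm/px
    g=np.linspace(-half,half,n);X,Y=np.meshgrid(c[0]+g,c[1]-g)
    u=w2px(m,np.c_[X.ravel(),Y.ravel(),np.full(X.size,z)]).astype(np.float32)
    return cv2.remap(img,u[:,0].reshape(n,n),u[:,1].reshape(n,n),cv2.INTER_LINEAR)
def analyse(img,m,name):
    C=np.array([.5168,.1403])
    A=rect(img,m,.093,C);B=rect(img,m,.103,C)
    gB=cv2.cvtColor(B,cv2.COLOR_BGR2GRAY)
    cv2.imwrite(f"pics/rectA_{name}.png",cv2.resize(A,(600,600)));cv2.imwrite(f"pics/rectB_{name}.png",cv2.resize(B,(600,600)))
    return A,B
if __name__=="__main__":
    n=sys.argv[1]
    img=cv2.imread(f"pics/wrist_{n}.png");m=bot.camera_model("wrist")
    analyse(img,m,n)
E
python3 ptr.py 6
```

```text
(no output)
```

View pics/rectB_6.png

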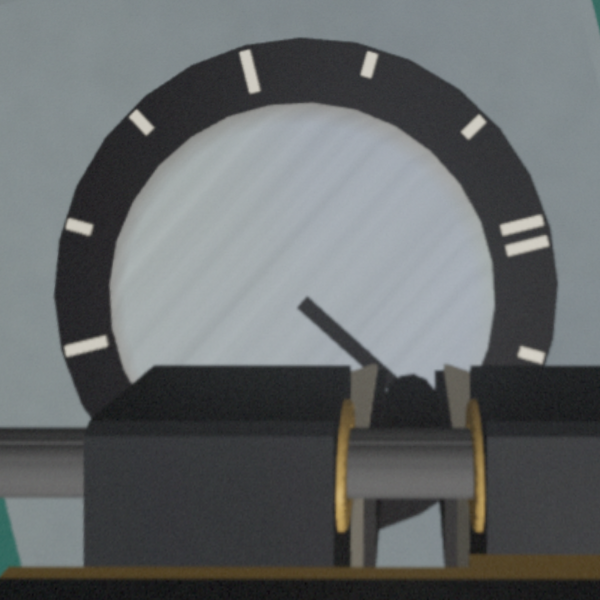

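View pics/rectA_6.png

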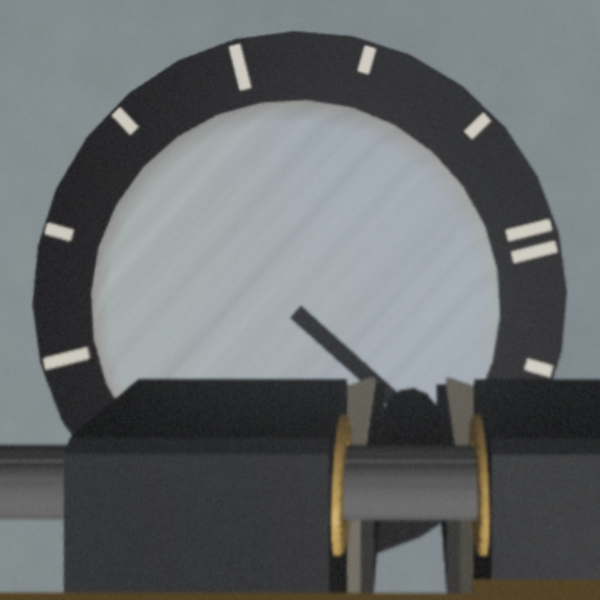

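```bash
cat >> ptr.py <<'E'
    B=rect(img,m,.1035,np.array([.5168,.1403]))
    g=cv2.GaussianBlur(cv2.cvtColor(B,cv2.COLOR_BGR2GRAY),(0,0),2).astype(float)
    # dark pointer: for each radius sample ring, find the dark minimum near expected angle
    th0=float(sys.argv[2]);psi=.2463;pts=[]
    for r in np.arange(.004,float(sys.argv[3]) if len(sys.argv)>3 else .026,.0005):
        a=psi-np.radians(th0+np.arange(-35,35,.25))
        x=400+r*np.cos(a)*5000;y=400-r*np.sin(a)*5000
        v=map_coordinates(g,[y,x],order=1);w=np.clip(np.median(v)-25-v,0,None)
        w[np.abs(np.arange(len(w))-v.argmin())>0.004/r/np.radians(.25)]=0
        if w.sum()>0: pts.append([(w*x).sum()/w.sum(),(w*y).sum()/w.sum()])
    pts=np.array(pts,np.float32)
    l=cv2.fitLine(pts,cv2.DIST_HUBER,0,.01,.01).ravel();ang=np.degrees(np.arctan2(l[1],l[0]))
    print("pointer line cw deg from mark0:",(ang+np.degrees(psi))%180,"offset of line from C mm",((400-l[2])*l[1]-(400-l[3])*l[0])/5,len(pts))
    A=rect(img,m,.093,np.array([.5168,.1403]));gg=cv2.cvtColor(A,cv2.COLOR_BGR2GRAY).astype(float)
    for k in range(12):
        a=psi-np.radians(30*k+np.arange(-9,9,.2));v=0
        for r in np.linspace(.059,.067,7): v=v+map_coordinates(gg,[400-r*np.sin(a)*5000,400+r*np.cos(a)*5000],order=1)/7
        w=np.clip(v-np.median(v)-25,0,None)
        if w.sum()>100: print(k,round(float((w*np.arange(-9,9,.2)).sum()/w.sum()),2),end=' ; ')
    print()
E
python3 ptr.py 6 56
```

```text
pointer line cw deg from mark0: 99.46749553801749 offset of line from C mm -7.2578454 41
0 -0.27 ; 1 -0.1 ; 3 4.99 ; 6 0.18 ; 7 -0.04 ; 8 -0.25 ; 9 -0.4 ; 10 -0.46 ; 11 -0.44 ;
```

```bash
python3 ptr.py 6 56 0.016; python3 ptr.py 5 120 0.020
```

```text
pointer line cw deg from mark0: 55.870277978203035 offset of line from C mm -0.10115433 21
0 -0.27 ; 1 -0.1 ; 3 4.99 ; 6 0.18 ; 7 -0.04 ; 8 -0.25 ; 9 -0.4 ; 10 -0.46 ; 11 -0.44 ; 
pointer line cw deg from mark0: 114.0540967953417 offset of line from C mm -6.1583223 10
3 5.36 ; 10 6.32 ;
```

play_rows --steps "-0.001 0.001 0 0 0 0 -1;-0.001 0.001 0 0 0 0 -1;0 0 0 0 0 0 -1;0 0 0 0 0 0 -1;0 0 0 0 0 0 -1"

```text
time_s: 9.02
tool_pos: [0.5443, 0.1118, 0.1349]
tcp_rot: [[1.0, 0.0, 0.001], [0.0, -1.0, 0.0], [0.001, -0.0, -1.0]]
ft_force: [3.2, 2.3, 4.8]
gripper_width: 0.0122
```

```bash
python3 st.py 7 wrist;python3 ptr.py 7 59 0.016
```

```text
9.0167 [0.5443 0.1118 0.1349] w 0.0122 deg 60.1 r 0.0396 Frad 0.6 Ftan(cw) -3.9 Fz 4.8
pointer line cw deg from mark0: 59.10308513762686 offset of line from C mm 0.046375655 21
0 -0.26 ; 1 -0.07 ; 3 7.07 ; 6 0.15 ; 7 -0.05 ; 8 -0.23 ; 9 -0.42 ; 10 -0.46 ; 11 -0.4 ;
```

play_rows --steps "0.007 -0.0085 0 0 0 0 -1;0.0042 -0.0095 0 0 0 0 -1;0.0015 -0.0104 0 0 0 0 -1;-0.0012 -0.0104 0 0 0 0 -1;-0.0039 -0.0097 0 0 0 0 -1;-0.0062 -0.0083 0 0 0 0 -1;-0.0082 -0.0065 0 0 0 0 -1;-0.0095 -0.0042 0 0 0 0 -1;-0.0104 -0.0015 0 0 0 0 -1;-0.0104 0.0012 0 0 0 0 -1;-0.0097 0.0039 0 0 0 0 -1;-0.0083 0.0062 0 0 0 0 -1;-0.0065 0.0082 0 0 0 0 -1;-0.0042 0.0095 0 0 0 0 -1;-0.0015 0.0104 0 0 0 0 -1;0.0012 0.0104 0 0 0 0 -1;0.0039 0.0097 0 0 0 0 -1;0.0062 0.0083 0 0 0 0 -1;0.0082 0.0065 0 0 0 0 -1;0.0095 0.0042 0 0 0 0 -1"

```text
time_s: 10.73
tool_pos: [0.5053, 0.1017, 0.1347]
tcp_rot: [[1.0, -0.001, -0.002], [-0.001, -1.0, 0.001], [-0.002, -0.001, -1.0]]
ft_force: [0.3, 8.3, 7.4]
gripper_width: 0.0126
```

```bash
python3 st.py
```

```text
10.7333 [0.5053 0.1017 0.1347] w 0.0126 deg 120.6 r 0.0403 Frad -8.1 Ftan(cw) 2.1 Fz 7.4
```

play_rows --steps "0.0104 0.0015 0 0 0 0 -1;0.0104 -0.0012 0 0 0 0 -1;0.0097 -0.0039 0 0 0 0 -1;0.0083 -0.0062 0 0 0 0 -1;0.0065 -0.0082 0 0 0 0 -1;0.0042 -0.0095 0 0 0 0 -1;0.0015 -0.0104 0 0 0 0 -1;-0.0012 -0.0104 0 0 0 0 -1;-0.0039 -0.0097 0 0 0 0 -1;-0.0025 -0.0038 0 0 0 0 -1;-0.0025 -0.0031 0 0 0 0 -1;0 0 0 0 0 0 -1;0 0 0 0 0 0 -1;0 0 0 0 0 0 -1"

```text
time_s: 11.9
tool_pos: [0.5467, 0.1665, 0.1348]
tcp_rot: [[1.0, -0.0, -0.001], [-0.0, -1.0, -0.0], [-0.001, 0.0, -1.0]]
ft_force: [1.6, 0.4, 6.7]
gripper_width: 0.0124
```

```bash
python3 st.py 8 wrist;python3 ptr.py 8 -28 0.018
```

```text
11.9 [0.5467 0.1665 0.1348] w 0.0124 deg 332.8 r 0.0398 Frad 1.5 Ftan(cw) 0.8 Fz 6.7
pointer line cw deg from mark0: 89.44007549407218 offset of line from C mm -11.208087 9
6 0.27 ; 7 -0.14 ; 8 -0.32 ; 9 -0.46 ; 10 -0.49 ; 11 -0.38 ;
```

View pics/rectB_8.png

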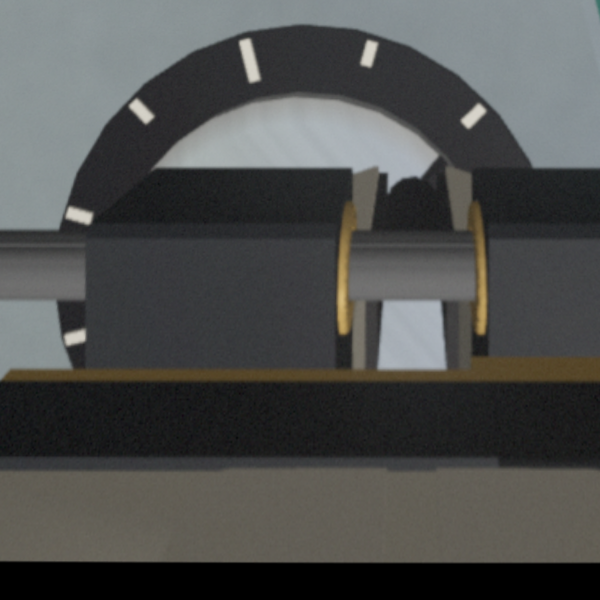

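play_rows --steps "-0.0005 -0.0007 0 0 0 0 -1;-0.0005 -0.0006 0 0 0 0 -1;0 0 0 0 0 0 -1;0 0 0 0 0 0 -1;0 0 0 0 0 0 -1"

```text
time_s: 12.37
tool_pos: [0.546, 0.1673, 0.1348]
tcp_rot: [[1.0, -0.0, -0.0], [-0.0, -1.0, -0.001], [-0.0, 0.001, -1.0]]
ft_force: [2.6, -0.9, 7.0]
gripper_width: 0.0125
```

```bash
python3 st.py 9 side scene
```

```text
12.3667 [0.546  0.1673 0.1348] w 0.0125 deg 331.4 r 0.0398 Frad 1.3 Ftan(cw) 2.4 Fz 7.0
```

View pics/scene_9.png

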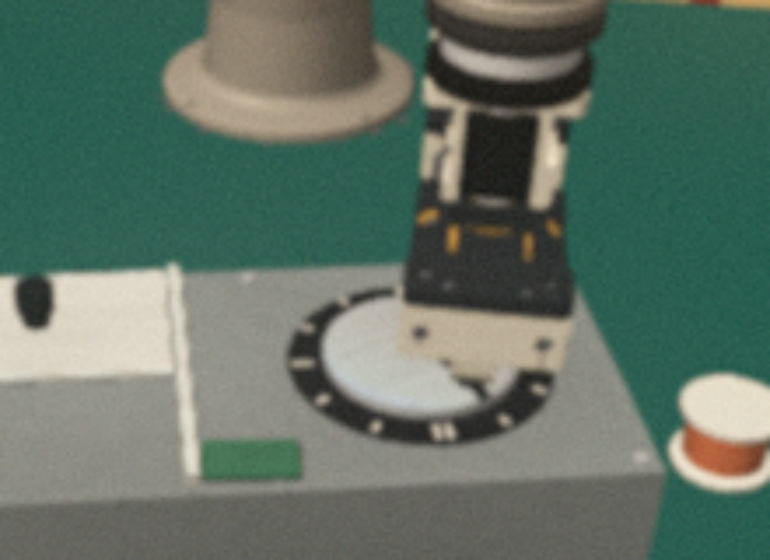

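View pics/side_9.png

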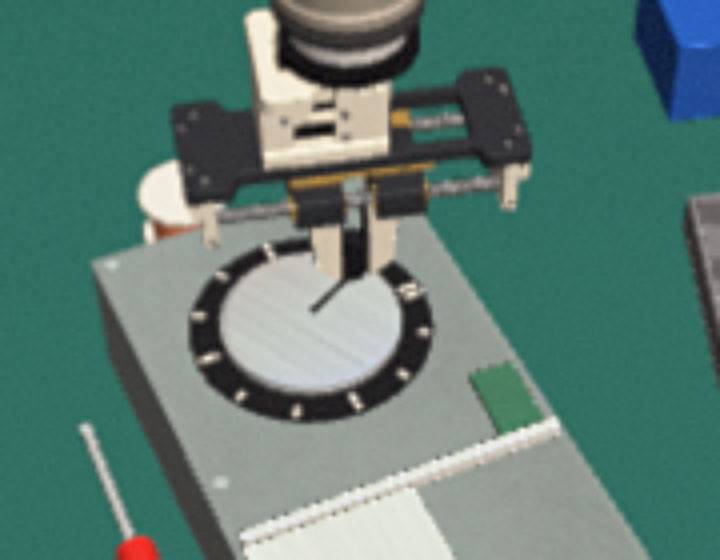

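```bash
python3 - <<'E'
from h import *
m=bot.camera_model("side");C=np.array([.5168,.1403])
p=px2w(m,[[298.25,207.5],[306.1,200.6]],.1035)[:,:2];print(p);d=p[1]-p[0];print("dir",14.1-np.degrees(np.arctan2(d[1],d[0])))
m=bot.camera_model("scene");q=px2w(m,[[260+489/3.5,130+395/3.5]],.1035)[0,:2];d=q-C;print(q,14.1-np.degrees(np.arctan2(d[1],d[0])))
# side model prediction of the line at th=-30 in crop px
for th in(-34,-30,-26):
    a=np.radians(14.1-th);P=[[*(C+r*np.array([np.cos(a),np.sin(a)])),.1035] for r in (0,.02,.03,.05)]
    print(th,((w2px(bot.camera_model("side"),P)-[220,130])*4).round(0).tolist(),((w2px(m,P[-1:])-[260,130])*3.5).round(0).tolist())
E
```

```text
[[0.51967617 0.14091006]
 [0.54123428 0.15923086]]
dir -26.25897959587447
[0.56132812 0.17655005] -25.048808255298162
-34 [[308.0, 311.0], [327.0, 290.0], [336.0, 279.0], [354.0, 258.0]] [[492.0, 382.0]]
-30 [[308.0, 311.0], [329.0, 291.0], [339.0, 281.0], [359.0, 261.0]] [[487.0, 385.0]]
-26 [[308.0, 311.0], [331.0, 292.0], [342.0, 282.0], [364.0, 263.0]] [[481.0, 387.0]]
```

play_rows --steps "-0.0006 -0.0007 0 0 0 0 -1;-0.0006 -0.0006 0 0 0 0 -1;0 0 0 0 0 0 -1;0 0 0 0 0 0 -1;0 0 0 0 0 0 -1"

```text
time_s: 12.88
tool_pos: [0.5449, 0.1685, 0.1348]
tcp_rot: [[1.0, -0.0, -0.0], [-0.0, -1.0, -0.001], [-0.0, 0.001, -1.0]]
ft_force: [2.4, -1.4, 6.2]
gripper_width: 0.0126
```

```bash
python3 st.py; python3 - <<'E'
from h import *
import cv2
from scipy.optimize import minimize
img=bot.camera("side");m=bot.camera_model("side")
g=cv2.resize(img[185:225,270:320],None,fx=12,fy=12,interpolation=cv2.INTER_CUBIC);cv2.imwrite("pics/side_z10.png",g)
E
```

```text
12.8833 [0.5449 0.1685 0.1348] w 0.0126 deg 328.9 r 0.0398 Frad 0.7 Ftan(cw) 2.7 Fz 6.2
```

View pics/side_z10.png

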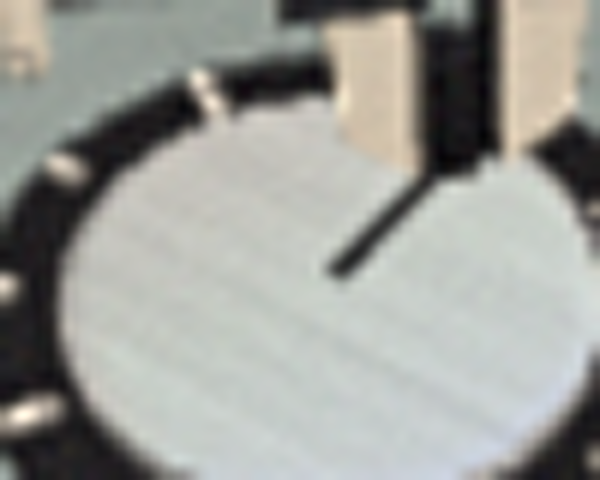

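```bash
python3 - <<'E'
from h import *
m=bot.camera_model("side")
p=px2w(m,np.array([[338,270],[428,178]])/12+[269.5,184.5],.1035)[:,:2];d=p[1]-p[0];print(p,"dir",14.1-np.degrees(np.arctan2(d[1],d[0])))
E
```

```text
[[0.51858167 0.14270096]
 [0.53973715 0.16364672]] dir -30.614591392927167
```

play_rows --steps "0.0024 0.003 0 0 0 0 -1;0.0024 0.0032 0 0 0 0 -1;0.0024 0.0033 0 0 0 0 -1;0.0015 0.0032 0 0 0 0 -1;0.0013 0.0032 0 0 0 0 -1;0.0011 0.0033 0 0 0 0 -1;0.0007 0.0034 0 0 0 0 -1;0.0004 0.0035 0 0 0 0 -1;0.0001 0.0035 0 0 0 0 -1;-0.0002 0.0034 0 0 0 0 -1;-0.0005 0.0035 0 0 0 0 -1;-0.0008 0.0035 0 0 0 0 -1"

```text
time_s: 13.93
tool_pos: [0.5549, 0.1294, 0.1348]
tcp_rot: [[1.0, -0.0, -0.001], [-0.0, -1.0, 0.001], [-0.001, -0.001, -1.0]]
ft_force: [-0.1, 2.9, 6.7]
gripper_width: 0.0125
```

```bash
python3 st.py; python3 - <<'E'
import numpy as np
C=np.array([.5168,.1403]);psi=.2463
p=lambda th:C+.04*np.array([np.cos(psi-th),np.sin(psi-th)])
ro=np.round(np.array([p(np.radians(30+5*k)) for k in range(27)]),4)
for k in range(26):
    d=(ro[k+1]-ro[k])*[1,-1]; print(35+5*k,"%.4f %.4f"%tuple(d),"thirds %.5f %.5f"%tuple(d/3))
E
```

```text
13.9333 [0.5549 0.1294 0.1348] w 0.0125 deg 30.0 r 0.0396 Frad -0.9 Ftan(cw) -2.8 Fz 6.7
35 -0.0011 0.0033 thirds -0.00037 0.00110
40 -0.0014 0.0032 thirds -0.00047 0.00107
45 -0.0017 0.0030 thirds -0.00057 0.00100
50 -0.0019 0.0029 thirds -0.00063 0.00097
55 -0.0022 0.0028 thirds -0.00073 0.00093
60 -0.0024 0.0025 thirds -0.00080 0.00083
65 -0.0026 0.0023 thirds -0.00087 0.00077
70 -0.0028 0.0021 thirds -0.00093 0.00070
75 -0.0029 0.0018 thirds -0.00097 0.00060
80 -0.0032 0.0016 thirds -0.00107 0.00053
85 -0.0032 0.0013 thirds -0.00107 0.00043
90 -0.0033 0.0010 thirds -0.00110 0.00033
95 -0.0035 0.0007 thirds -0.00117 0.00023
100 -0.0034 0.0004 thirds -0.00113 0.00013
105 -0.0035 0.0001 thirds -0.00117 0.00003
110 -0.0035 -0.0002 thirds -0.00117 -0.00007
115 -0.0035 -0.0005 thirds -0.00117 -0.00017
120 -0.0034 -0.0008 thirds -0.00113 -0.00027
125 -0.0033 -0.0011 thirds -0.00110 -0.00037
130 -0.0032 -0.0014 thirds -0.00107 -0.00047
135 -0.0030 -0.0017 thirds -0.00100 -0.00057
140 -0.0029 -0.0019 thirds -0.00097 -0.00063
145 -0.0028 -0.0022 thirds -0.00093 -0.00073
150 -0.0025 -0.0024 thirds -0.00083 -0.00080
155 -0.0023 -0.0026 thirds -0.00077 -0.00087
160 -0.0021 -0.0028 thirds -0.00070 -0.00093
```

play_rows --steps "-0.0004 0.0011 0 0 0 0 -1;-0.0004 0.0011 0 0 0 0 -1;-0.0003 0.0011 0 0 0 0 -1;-0.0005 0.0011 0 0 0 0 -1;-0.0005 0.0011 0 0 0 0 -1;-0.0004 0.001 0 0 0 0 -1"

```text
time_s: 14.43
tool_pos: [0.5525, 0.123, 0.1348]
tcp_rot: [[1.0, -0.0, -0.001], [-0.0, -1.0, 0.001], [-0.001, -0.001, -1.0]]
ft_force: [0.2, 2.8, 6.8]
gripper_width: 0.0122
```

```bash
python3 st.py
```

```text
14.4333 [0.5525 0.123  0.1348] w 0.0122 deg 40.0 r 0.0396 Frad -1.0 Ftan(cw) -2.6 Fz 6.8
```

play_rows --steps "-0.0006 0.001 0 0 0 0 -1;-0.0006 0.001 0 0 0 0 -1;-0.0005 0.001 0 0 0 0 -1"

```text
time_s: 14.68
tool_pos: [0.5506, 0.1196, 0.1348]
tcp_rot: [[1.0, -0.0, -0.002], [-0.0, -1.0, -0.0], [-0.002, 0.0, -1.0]]
ft_force: [0.8, 0.1, 6.9]
gripper_width: 0.0125
```

```bash
python3 st.py
```

```text
14.6833 [0.5506 0.1196 0.1348] w 0.0125 deg 45.6 r 0.0397 Frad 0.7 Ftan(cw) -0.5 Fz 6.9
```

play_rows --steps "-0.0006 0.001 0 0 0 0 -1;-0.0006 0.001 0 0 0 0 -1;-0.0007 0.0009 0 0 0 0 -1"

```text
time_s: 14.93
tool_pos: [0.5491, 0.1172, 0.1348]
tcp_rot: [[1.0, -0.001, -0.001], [-0.001, -1.0, 0.001], [-0.001, -0.001, -1.0]]
ft_force: [2.1, 4.2, 5.8]
gripper_width: 0.0128
```

```bash
python3 st.py
```

```text
14.9333 [0.5491 0.1172 0.1348] w 0.0128 deg 49.6 r 0.0397 Frad -0.7 Ftan(cw) -4.6 Fz 5.8
```

play_rows --steps "-0.0007 0.001 0 0 0 0 -1;-0.0007 0.0009 0 0 0 0 -1;-0.0008 0.0009 0 0 0 0 -1"

```text
time_s: 15.18
tool_pos: [0.5477, 0.1154, 0.1349]
tcp_rot: [[1.0, -0.001, 0.002], [-0.001, -1.0, 0.003], [0.002, -0.003, -1.0]]
ft_force: [4.8, 9.7, 3.7]
gripper_width: 0.0124
```

```bash
python3 st.py
```

```text
15.1833 [0.5477 0.1154 0.1349] w 0.0124 deg 52.9 r 0.0397 Frad -2.3 Ftan(cw) -10.6 Fz 3.7
```

play_rows --steps "-0.0007 0.0008 0 0 0 0 -1;0 0 0 0 0 0 -1;0 0 0 0 0 0 -1"

```text
time_s: 15.43
tool_pos: [0.5474, 0.1149, 0.1349]
tcp_rot: [[1.0, -0.001, 0.002], [-0.001, -1.0, 0.003], [0.002, -0.003, -1.0]]
ft_force: [5.0, 8.9, 3.9]
gripper_width: 0.0124
```

```bash
python3 st.py
```

```text
15.4333 [0.5474 0.1149 0.1349] w 0.0124 deg 53.8 r 0.0397 Frad -1.8 Ftan(cw) -10.0 Fz 3.9
```

```bash
python3 st.py 11 wrist;python3 ptr.py 11 50 0.016; python3 st.py 11 side
```

```text
15.4333 [0.5474 0.1149 0.1349] w 0.0124 deg 53.8 r 0.0397 Frad -1.8 Ftan(cw) -10.0 Fz 3.9
pointer line cw deg from mark0: 53.16804943206046 offset of line from C mm -0.13667259 21
0 -0.25 ; 1 -0.1 ; 3 3.25 ; 6 0.16 ; 7 -0.06 ; 8 -0.23 ; 9 -0.41 ; 10 -0.48 ; 11 -0.4 ; 
15.4833 [0.5474 0.115  0.1349] w 0.0124 deg 53.8 r 0.0397 Frad -1.9 Ftan(cw) -10.6 Fz 2.7
```

View pics/rectB_11.png

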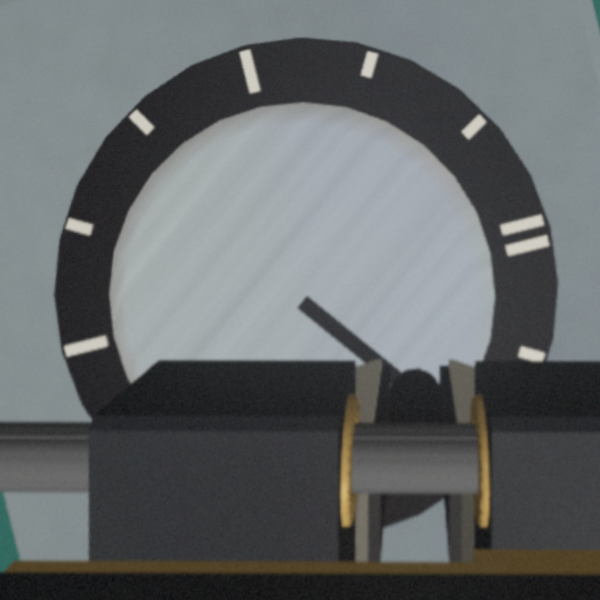

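play_rows --steps "0.001 -0.0011 0 0 0 0 -1;0 0 0 0 0 0 -0.3;0 0 0 0 0 0 -0.3;0 0 0 0 0 0 -0.3;0 0 0 0 0 0 -0.3;0 0 -0.02 0 0 0 -0.3;0 0 -0.03 0 0 0 -0.3;0 0 -0.03 0 0 0 -0.3;0 0 -0.03 0 0 0 -0.3;0 0 0 0 0 0 -0.3;0 0 0 0 0 0 -0.3"

```text
time_s: 16.45
tool_pos: [0.5476, 0.1146, 0.2459]
tcp_rot: [[1.0, -0.0, 0.002], [-0.0, -1.0, -0.0], [0.002, 0.0, -1.0]]
ft_force: [-0.3, -1.0, -0.3]
gripper_width: 0.0322
```

```bash
python3 st.py 12 wrist;python3 ptr.py 12 52 0.030
python3 - <<'E'
from h import *
print(px2w(bot.camera_model("side"),[316,281],.117),px2w(bot.camera_model("scene"),[269.5,215],.113))
C=np.array([.5168,.1403]);R=lambda a:np.array([[np.cos(a),-np.sin(a)],[np.sin(a),np.cos(a)]])
for p in (px2w(bot.camera_model("side"),[316,281],.117)[0,:2],px2w(bot.camera_model("scene"),[269.5,215],.113)[0,:2]): print(R(.2463).T@(p-C))
E
```

```text
16.45 [0.5476 0.1146 0.2459] w 0.0322 deg 54.0 r 0.0401 Frad 0.4 Ftan(cw) 1.0 Fz -0.3
pointer line cw deg from mark0: 47.25583324553702 offset of line from C mm 0.23287964 50
0 -0.79 ; 1 -0.13 ; 2 0.54 ; 3 1.06 ; 4 1.38 ; 5 1.08 ; 6 0.61 ; 7 -0.07 ; 8 -0.69 ; 9 -1.22 ; 10 -1.35 ; 11 -1.22 ; 
[[ 0.52259547 -0.07485509  0.117     ]] [[ 0.52709421 -0.0721088   0.113     ]]
[-0.04683796 -0.210075  ]
[-0.04180539 -0.20850846]
```

View pics/wrist_12.png

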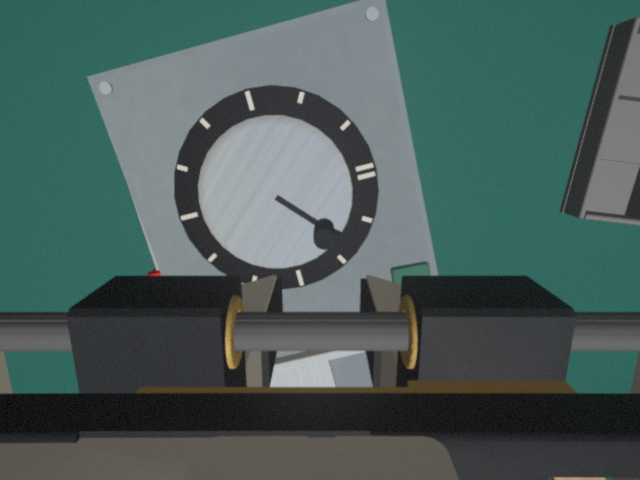

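play_rows --steps "-0.003 0.036 0 0 0 0 0;-0.004 0.036 0 0 0 0 0;-0.004 0.036 0 0 0 0 0.3;-0.004 0.036 0 0 0 0 0.3;-0.004 0.036 0 0 0 0 0.3;-0.003 0.036 0 0 0 0 0.3;0 0 0 0 0 0 0.3;0 0 0 0 0 0 0.3;0 0 0 0 0 0 0.3"

```text
time_s: 17.25
tool_pos: [0.5246, -0.1008, 0.2433]
tcp_rot: [[1.0, -0.001, -0.003], [-0.001, -1.0, 0.001], [-0.003, -0.001, -1.0]]
ft_force: [0.8, 1.1, 0.7]
gripper_width: 0.0599
```

```bash
python3 st.py 13 wrist; python3 - <<'E'
from h import *
m=bot.camera_model("wrist")
for r in bot.silhouettes("cover_knob","wrist")[:3]: print(r['confidence'],r['point'],r['region'].sum(),px2w(m,r['point'],.117)[0])
E
```

```text
17.25 [ 0.5246 -0.1008  0.2433] w 0.0599 deg 102.3 r 0.2412 Frad -1.0 Ftan(cw) -0.8 Fz 0.7
0.73 [318.5, 177.7] 31351 [ 0.52328062 -0.06018209  0.117     ]
```

View pics/wrist_13.png

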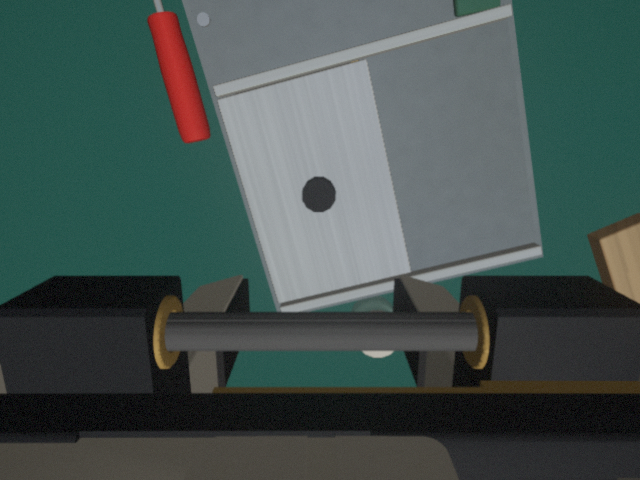

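```bash
python3 - <<'E'
from h import *
m=bot.camera_model("wrist");s=bot.sense();print(s['tool_pos'])
print(px2w(m,[319,194.5],.120), px2w(m,[[219,91],[511,10],[281,307],[541,254]],.1))
E
```

```text
[ 0.52503658 -0.09993284  0.24391351]
[[ 0.52385058 -0.07015758  0.12      ]] [[ 0.46008803 -0.00690445  0.1       ]
 [ 0.64039509  0.03943715  0.1       ]
 [ 0.49598262 -0.15558161  0.1       ]
 [ 0.67964232 -0.11514516  0.1       ]]
```

play_rows --steps "-0.001 -0.0285 0 0 0 0 0.2;0 0 0.02 0 0 -0.123 0.2;0 0 0.025 0 0 -0.123 0.2;0 0 0.03 0 0 0 0.2;0 0 0 0 0 0 0.2;0 0 0 0 0 0 0.2"

```text
time_s: 17.85
tool_pos: [0.5236, -0.0713, 0.1689]
tcp_rot: [[0.97, 0.245, -0.003], [0.245, -0.97, 0.001], [-0.003, -0.002, -1.0]]
ft_force: [-0.1, 0.2, 0.9]
gripper_width: 0.0553
```

```bash
python3 - <<'E'
from h import *
img=bot.camera("side");cv2.imwrite("pics/side_14.png",cv2.resize(img[200:350,220:420],None,fx=4,fy=4))
s=bot.sense();print(s['time_s'],s['tool_pos'],s['gripper_width'],s['tcp_rot'].round(3).tolist())
E
```

```text
17.9 [ 0.52467381 -0.07188658  0.17041807] 0.05502400350916684 [[0.97, 0.244, -0.0], [0.244, -0.97, 0.0], [0.0, -0.0, -1.0]]
```

View pics/side_14.png

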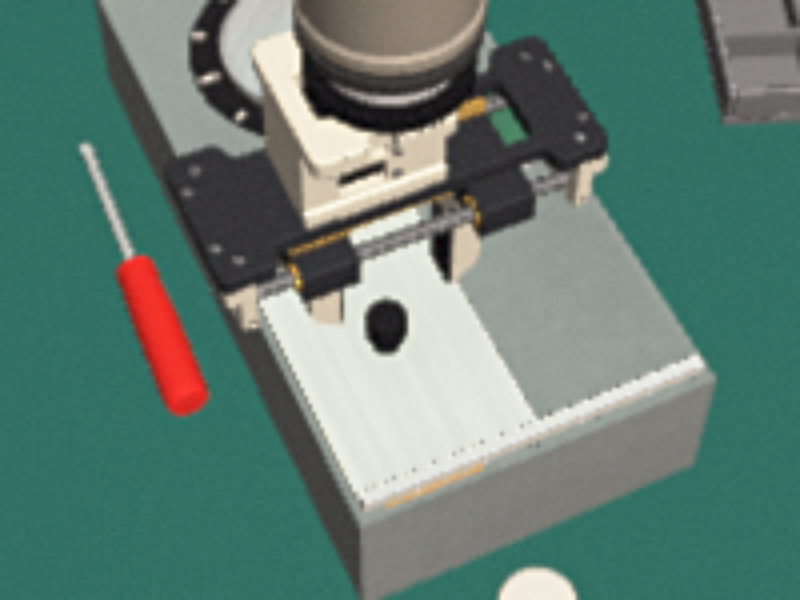

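play_rows --steps "0 0 0.022 0 0 0 0.2;0 0 0.02 0 0 0 0.2;0 0 0 0 0 0 0.2;0 0 0 0 0 0 -1;0 0 0 0 0 0 -1;0 0 0 0 0 0 -1;0 0 0 0 0 0 -1;0 0 0 0 0 0 -1;0 0 0 0 0 0 -1;0 0 0 0 0 0 -1;0 0 0 0 0 0 -1" --grip_force 10

```text
time_s: 18.82
tool_pos: [0.5245, -0.0728, 0.1284]
tcp_rot: [[0.97, 0.243, 0.001], [0.243, -0.97, -0.0], [0.001, 0.001, -1.0]]
ft_force: [-0.9, -0.8, 5.8]
gripper_width: 0.0212
```

```bash
python3 - <<'E'
from h import *
s=bot.sense();print(s['time_s'],s['tool_pos'],s['gripper_width'],s['ft_force'],s['tcp_rot'].T@s['ft_force'])
E
```

```text
18.8167 [ 0.52451576 -0.07280121  0.12837927] 0.021243366980699906 [-0.865125   -0.77696612  5.78261366] [-1.02375801  0.5460132  -5.78312437]
```

Gripped the knob. Test gently: 3 mm along tool x.

play_rows --steps "0.001 0 0 0 0 0 -1;0.001 0 0 0 0 0 -1;0.001 0 0 0 0 0 -1;0.001 0 0 0 0 0 -1;0.001 0 0 0 0 0 -1;0 0 0 0 0 0 -1"

```text
time_s: 19.32
tool_pos: [0.5296, -0.0715, 0.1284]
tcp_rot: [[0.97, 0.244, 0.001], [0.244, -0.97, -0.0], [0.001, 0.001, -1.0]]
ft_force: [-0.7, 0.9, 5.6]
gripper_width: 0.0216
```

```bash
cat > cv.py <<'E'
from h import *
s=bot.sense();a=np.array([np.cos(.2463),np.sin(.2463)]);d=s['tool_pos'][:2]-[.5245,-.0728]
print(s['time_s'],"along",(d@a).round(4),"across",(d@[-a[1],a[0]]).round(4),"w",s['gripper_width'].round(4),"Ftool",(s['tcp_rot'].T@s['ft_force']).round(1))
E
python3 cv.py
```

```text
Traceback (most recent call last):
  File "cv.py", line 3, in <module>
    print(s['time_s'],"along",(d@a).round(4),"across",(d@[-a[1],a[0]]).round(4),"w",s['gripper_width'].round(4),"Ftool",(s['tcp_rot'].T@s['ft_force']).round(1))
                                                                                    ^^^^^^^^^^^^^^^^^^^^^^^^
AttributeError: 'float' object has no attribute 'round'
```

play_rows --steps "0.004 0 0 0 0 0 -1;0.006 0 0 0 0 0 -1;0.006 0 0 0 0 0 -1;0.006 0 0 0 0 0 -1;0.006 0 0 0 0 0 -1;0.006 0 0 0 0 0 -1;0.006 0 0 0 0 0 -1;0.006 0 0 0 0 0 -1;0.006 0 0 0 0 0 -1;0.006 0 0 0 0 0 -1;0.005 0 0 0 0 0 -1;0.004 0 0 0 0 0 -1;0.003 0 0 0 0 0 -1;0.002 0 0 0 0 0 -1;0 0 0 0 0 0 -1"

```text
time_s: 20.57
tool_pos: [0.5997, -0.0537, 0.1284]
tcp_rot: [[0.97, 0.244, 0.002], [0.244, -0.97, 0.0], [0.002, 0.0, -1.0]]
ft_force: [0.1, 1.1, 4.4]
gripper_width: 0.0214
```

```bash
sed -i "s/s\['gripper_width'\].round(4)/round(s['gripper_width'],4)/" cv.py; python3 cv.py
```

```text
20.5667 along 0.0776 across 0.0001 w 0.0214 Ftool [ 0.4 -1.  -4.4]
```

play_rows --steps "0.002 0 0 0 0 0 -1;0.002 0 0 0 0 0 -1;0.001 0 0 0 0 0 -1;0.001 0 0 0 0 0 -1;0.001 0 0 0 0 0 -1;0 0 0 0 0 0 -1"

```text
time_s: 21.07
tool_pos: [0.6054, -0.0523, 0.1284]
tcp_rot: [[0.97, 0.244, -0.001], [0.244, -0.97, -0.0], [-0.001, 0.0, -1.0]]
ft_force: [-2.9, -0.2, 7.0]
gripper_width: 0.0216
```

```bash
python3 cv.py
```

```text
21.0667 along 0.0835 across 0.0002 w 0.0216 Ftool [-2.8 -0.5 -7. ]
```

play_rows --steps "0.001 0 0 0 0 0 -1;0.001 0 0 0 0 0 -1;0 0 0 0 0 0 -1"

```text
time_s: 21.32
tool_pos: [0.6056, -0.0523, 0.1283]
tcp_rot: [[0.97, 0.244, -0.005], [0.244, -0.97, -0.001], [-0.005, -0.001, -1.0]]
ft_force: [-10.8, -2.0, 10.9]
gripper_width: 0.0216
```

```bash
python3 cv.py
```

```text
21.3167 along 0.0837 across 0.0002 w 0.0216 Ftool [-11.   -0.7 -10.8]
```

play_rows --steps "-0.001 0 0 0 0 0 -1;0 0 0 0 0 0 -0.2;0 0 0 0 0 0 -0.2;0 0 0 0 0 0 -0.2;0 0 0 0 0 0 -0.2;0 0 -0.02 0 0 0 -0.2;0 0 -0.03 0 0 0 -0.2;0 0 -0.03 0 0 0 -0.2;-0.03 0 -0.03 0 0 0 -0.2;-0.04 0.02 -0.02 0 0 0 -0.2;-0.04 0.03 0 0 0 0 -0.2;-0.03 0.03 0 0 0 0 -0.2;0 0 0 0 0 0 -0.2;0 0 0 0 0 0 -0.2"

```text
time_s: 22.48
tool_pos: [0.501, -0.1537, 0.2545]
tcp_rot: [[0.971, 0.24, 0.001], [0.24, -0.971, -0.0], [0.001, 0.0, -1.0]]
ft_force: [-0.2, -0.1, 0.2]
gripper_width: 0.037
```

```bash
python3 - <<'E'
from h import *
for c in ["scene","side","wrist"]: 
    img=bot.camera(c);cv2.imwrite(f"pics/{c}_15.png",img)
s=bot.sense();print(s['time_s'],s['tool_pos'],s['gripper_width'],s['ft_force'])
E
```

```text
22.6333 [ 0.50226156 -0.1513133   0.25403454] 0.03677337308595857 [-0.38740914 -0.19070216 -0.14905423]
```

View pics/side_15.png

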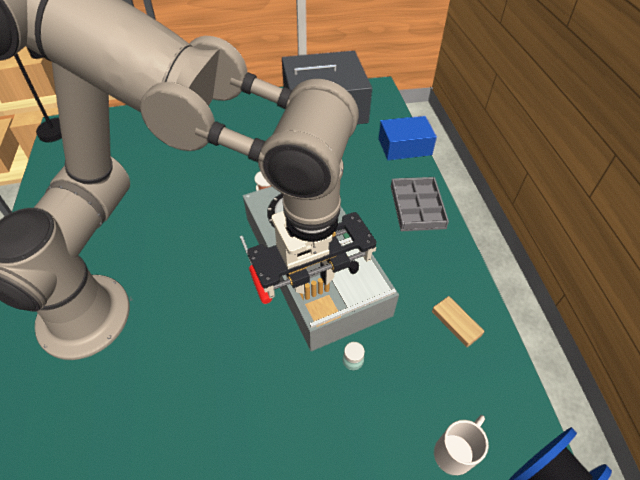

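View pics/scene_15.png

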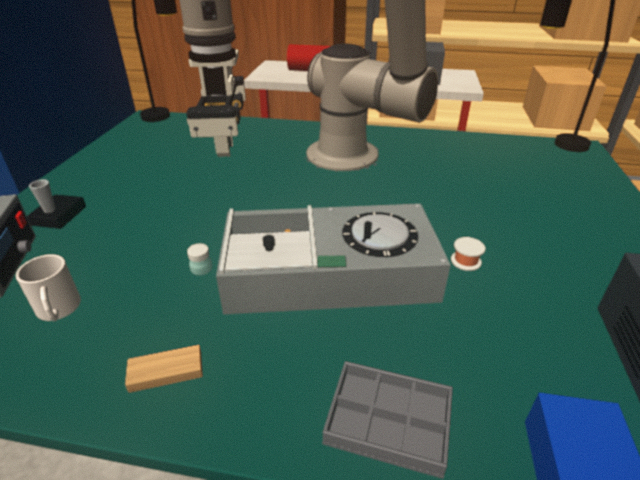

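View pics/wrist_15.png

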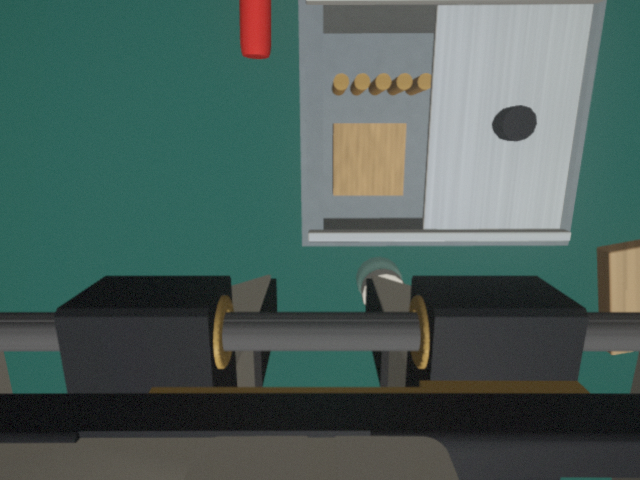

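```bash
python3 - <<'E'
from h import *
m=bot.camera_model("wrist");p=px2w(m,[514.5,123],.120)[0];print(p)
d=p[:2]-[.52385,-.07016];print(np.hypot(*d))
m=bot.camera_model("scene");a=px2w(m,[[269.5,215],[268.5,242]],.113);print(np.hypot(*(a[1]-a[0])[:2]))
q=px2w(m,[[334,262]],.096);print(q)
E
```

```text
[ 0.60233567 -0.05091751  0.12      ]
0.08081010720005113
0.08613925828082657
[[0.62504928 0.06775012 0.096     ]]
```

play_rows --steps "0.02 -0.02 0 0 0 0 -1;0.02 -0.02 0 0 0 0 -1;0.02 -0.02 0.01 0 0 0 -1;0.019 -0.011 0.03 0 0 0 -1;0 0 0.03 0 0 0 -1;0 0 0.03 0 0 0 -1;0 0 0.026 0 0 0 -1;0 0 0 0 0 0 -1;0 0 0 0 0 0 -1"

```text
time_s: 23.38
tool_pos: [0.5609, -0.0625, 0.1272]
tcp_rot: [[0.969, 0.245, -0.003], [0.245, -0.969, 0.001], [-0.003, -0.002, -1.0]]
ft_force: [-0.1, -0.3, 1.0]
gripper_width: 0.0006
```

```bash
python3 cv.py
```

```text
23.3833 along 0.0378 across 0.0011 w 0.0006 Ftool [-0.2  0.3 -1. ]
```

play_rows --steps "0.003 0 0 0 0 0 -1;0.003 0 0 0 0 0 -1;0.003 0 0 0 0 0 -1;0.002 0 0 0 0 0 -1;0.002 0 0 0 0 0 -1;0 0 0 0 0 0 -1"

```text
time_s: 23.88
tool_pos: [0.5742, -0.0608, 0.1287]
tcp_rot: [[0.97, 0.244, 0.001], [0.244, -0.97, -0.0], [0.001, 0.001, -1.0]]
ft_force: [-0.6, 0.5, 0.5]
gripper_width: 0.0004
```

```bash
python3 cv.py
```

```text
23.8833 along 0.0511 across -0.0005 w 0.0004 Ftool [-0.5 -0.6 -0.5]
```

play_rows --steps "0.0015 0 0 0 0 0 -1;0.0015 0 0 0 0 0 -1;0.0015 0 0 0 0 0 -1;0 0 0 0 0 0 -1"

```text
time_s: 24.22
tool_pos: [0.5781, -0.0597, 0.1281]
tcp_rot: [[0.97, 0.244, -0.0], [0.244, -0.97, -0.0], [-0.0, -0.0, -1.0]]
ft_force: [-0.7, -0.3, 0.0]
gripper_width: 0.0004
```

```bash
python3 cv.py
```

```text
24.2167 along 0.0552 across -0.0004 w 0.0004 Ftool [-0.8  0.1 -0. ]
```

play_rows --steps "0.0015 0 0 0 0 0 -1;0.0015 0 0 0 0 0 -1;0 0 0 0 0 0 -1"

```text
time_s: 24.47
tool_pos: [0.5789, -0.0595, 0.128]
tcp_rot: [[0.97, 0.244, -0.005], [0.244, -0.97, -0.001], [-0.005, -0.001, -1.0]]
ft_force: [-8.6, -2.4, 5.4]
gripper_width: 0.0005
```

```bash
python3 cv.py
```

```text
24.4667 along 0.056 across -0.0004 w 0.0005 Ftool [-8.9  0.3 -5.4]
```

play_rows --steps "-0.005 0 0 0 0 0 -1;-0.01 0 0 0 0 0 -1;0 0 -0.03 0 0 0 -1;0 0 -0.04 0 0 0 -1;0 0 -0.04 0 0 0 -1;-0.02 0.03 -0.01 0 0 0 -1;-0.04 0.04 0 0 0 0 -1;-0.03 0.04 0 0 0 0 -1;0 0.03 0 0 0 0 -1;0 0 0 0 0 0 -1;0 0 0 0 0 0 -1"

```text
time_s: 25.38
tool_pos: [0.524, -0.2012, 0.2481]
tcp_rot: [[0.971, 0.241, 0.001], [0.241, -0.971, 0.0], [0.001, 0.0, -1.0]]
ft_force: [-0.5, 0.5, -0.4]
gripper_width: 0.0007
```

```bash
python3 - <<'E'
from h import *
for c in ["scene","side"]: 
    img=bot.camera(c);cv2.imwrite(f"pics/{c}_16.png",img)
    z=bot.camera_model(c)
    for t,h in [("board",.093),("spool",.02),("fluxjar",.025)]:
        for r in bot.silhouettes(t,c)[:1]: print(c,t,r['confidence'],r['point'],px2w(z,r['point'],h)[0].round(4))
s=bot.sense();print(s['time_s'],s['tool_pos'],s['ft_force'])
E
```

```text
scene board 0.91 [330.4, 259.2] [0.615  0.0599 0.093 ]
scene spool 0.91 [464.8, 251.2] [0.4545 0.3138 0.02  ]
scene fluxjar 0.72 [199.3, 259.9] [ 0.5789 -0.2081  0.025 ]
side spool 0.17 [309.9, 300.1] [ 0.5116 -0.0597  0.02  ]
side fluxjar 0.74 [356.3, 356.8] [ 0.5808 -0.2109  0.025 ]
25.7833 [ 0.52426143 -0.19898292  0.2482863 ] [ 0.0628361  -0.52181887  0.46128969]
```

View pics/side_16.png

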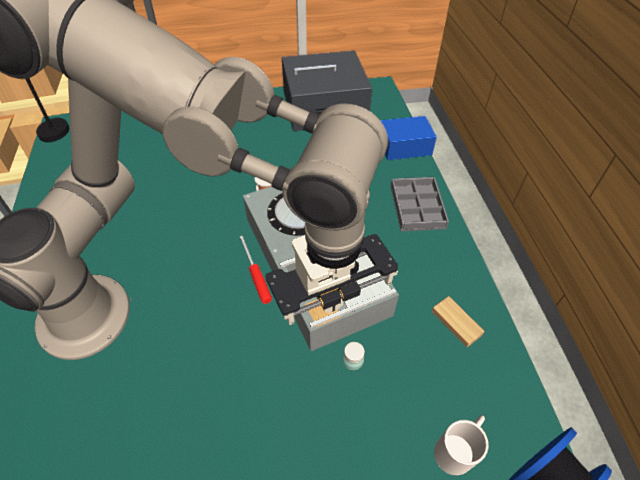

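View pics/scene_16.png

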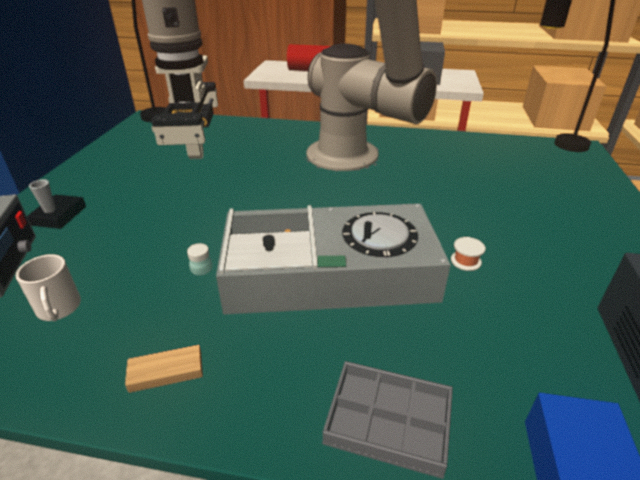

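The cover is at the far side. The board, spool, jar and driver look to be where they started, and the gripper is clear of everything. Handing in.

```bash
python3 -c "
from bench import bot
print(bot.hand_in())"
```

```text
the job is handed in; nothing more can be done
None
```

The lock box is open and handed in at about 26 s. The hatch cover is at its far end stop and the gripper is clear of everything. I got no verdict back.

- **First number:** I cranked the dial clockwise a little over two turns and stopped at mark 2. The pointer read 59.1° in the wrist picture and 60.1° from the arm position, against a target of 60°.
- **Second number:** I went counter-clockwise past mark 2 once and stopped at mark 11. The side camera gave -30.6° and the arm -31.1°, against a target of -30°.
- **Stop:** Going clockwise again slowly, I felt the springy stop near mark 1.7, at about 10 N at the peg (limit about 23 N). When I let go, the dial sprang back to about 47°.
- **Cover:** It slid freely and met its end stop at 11 N. The arm read 83.7 mm of travel, and the cameras gave 81 and 86 mm, against 85 mm nominal. Because these disagreed, I nudged the knob again with closed fingers until it stood firm at about 9 N, then backed away.
- **Small things:** The scene camera put the board, spool and jar within its own error of their first readings. In the last side view the arm hid the board and the spool reading was unreliable. I checked the driver by eye only, and it looks unmoved.

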